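Clear the chips from the ball tray, then hold it under the bench magnifier

ROBOT

A 6-joint arm with a two-finger parallel gripper is mounted at the origin on a cart in front of the work surface, level with it; the furniture and walls round the work are solid. World frame = base frame: x ahead of the robot, y to its left, z up, the work surface at z = 0. Lengths are in m, angles in degrees, forces in N, time in s.
With the tool pointing down it reaches from about 0.325 to 0.85 m from the base axis. Payload 15.5 kg.
Tool frame: the origin (TCP) lies midway between the tips of the shut fingers; the grasp point (between the pads) lies 19 mm behind it; z points along the fingers, y is the line along which they close (so a half turn about z gives the same grasp; the last joint's range is limited). The gripper opens to 91 mm and grips with 3 to 60 N. Pads are 32 mm wide; open, the fingers measure 118 mm over their backs; the gripper's body (76 mm by 178 mm) begins 60 mm behind the grasp point.
Start: joints at [-5.472, 28.281, 77.091, -0, 74.628, -5.472], TCP at [0.625, 0, 0.182] pointing down, gripper open.
Joint ranges: [-166.48, 166.48], [-47.26, 123.95], [12.59, 153.08], [-70.14, 250.14], [6.76, 159.57], [-176.63, 176.63]. Speed limits (degrees/s): [108.29, 108.29, 147.25, 172.46, 172.46, 172.46].

INTERFACE

Orientations are given as a 3x3 rotation matrix whose columns are the frame's x, y, z axes.
In Python, from bench import ctrl gives the robot as it stands. The module is installed in compiled form; this text tells all that it offers. Calls block until the motion is done:
- ctrl.goto(position, orientation): joint-space move of the TCP to a pose.
- ctrl.move_l(position, vel=0.15, ori=None, contact_N=None): straight line of the TCP; ori=None keeps the orientation; vel is the mean speed in m/s. With contact_N (N) it stops when the force on the tool has changed by that much, and returns True; else False.
- ctrl.movej(angles): joint-space move.
- ctrl.command_gripper(opening): opening from 0.0 (shut) to 1.0 (fully open); the grip force is fixed at half the most; returns when the fingers have stopped.
- ctrl.sleep(seconds).
- ctrl.ik(position, orientation): joint angles nearest the present ones, or None.
- ctrl.read_camera(name): name is "scene" or "side" or "wrist"; returns the picture (400x640x3 uint8, blue, green, red); there is no depth.
- ctrl.camera_params(name): a dict with "fx", "fy", "cx", "cy" (pixels), "pose" (4x4, takes a point from camera to world coordinates); the wrist camera has in their place "T_tool_cam" (4x4, takes a point from camera to tool coordinates, whose origin is the TCP and whose axes are the flange's). Camera axes: x right, y up, looking along -z (the intrinsics and any distortion apply to the point x, -y, -z); pixel columns grow to the right and rows downward; lengths in m; the calibration is good to about 2 mm. A picture is of the moment at which its call begins: read the wrist's pose just before it. camera_params takes no time and is no camera call.
A pose or a line that the arm cannot do raises ctrl.MotionError and nothing moves.
- ctrl.sign_off(): hands the job in, once; it reports no verdict.
Readings, each from a call of its own:
- ctrl.current_t(): time.
- ctrl.current_q(): joint angles.
- ctrl.current_dq(): joint speeds.
- ctrl.current_effort(): joint torques, N m.
- ctrl.current_tool_pos(): TCP position.
- ctrl.current_eef_rot(): TCP orientation.
- ctrl.current_contact_force(): force on the tool from outside, world axes, zero at the start.
- ctrl.current_wrist_torque(): the same for the moment, N m.
- ctrl.current_grip_width(): opening from 0.0 (shut) to 1.0 (fully open).
Only numpy, scipy, OpenCV 4.12 (cv2) and the standard library are available. Lean on these libraries where they do the work, as an engineer would, in place of code of your own. Each camera call takes 0.05 s, during which the arm holds its last target. There are 200 camera calls.

TASK

Take the wooden scraper block and sweep the three loose chips off the ball tray, over its left edge into the metal trough of its nest, then set the scraper back down on the bench. Now lift the tray out of the nest by its upright black grip, carry it gently so that the steel ball stays loose in its pocket, and finish while still holding the tray level in the air under the bench magnifier, with the ball centred below the lens and 8 cm below the glass. Do not tip the tray, do not touch the ball, do not pick at the chips with the fingers, do not bump the magnifier and do not knock over the oil bottle.

Things in the scene. Friction and masses are not known exactly. Their poses are not given: they have to be found in the camera images.
- nest: Dark steel nest fixed on the bench, 191 mm (x, away from the robot) by 95 mm (y, left), origin under its centre at bench height; yaw 0.3 to 0.8 rad. Its recess (floor 18 mm above the bench) takes the tray with 1.5 mm play; rims end 22 mm above the bench, 2 mm below the tray's top. Chip trough on its +y side, two low screw lugs on its -y side.
- trough (a point): Middle of the floor of the chip trough, which is 117 mm long in the nest's x, about 60 mm wide in y (from the nest's side outwards), walls end 21 mm, floor 7 mm above the bench. Axes as the nest.
- tray_grip (a point): Where to take the tray: middle of its upright black plastic grip, 14 mm thick (tray y), 28 mm long (tray x). Grip top is 20 mm above this point; plate top 28 mm below it, with a 4 mm foot (34 x 30 mm) on it. Axes as the tray: x from the grip to the pocket, y left, z up.
- tray: The loose ball tray: grey plate 180 (x) x 84 (y) x 6 mm, origin under its centre; upright grip on its centre line 70 mm to -x, ball pocket 70 mm to +x. About 0.2 kg (0.16 to 0.26) without the ball. In the nest its axes are those of the nest.
- deck (a point): Middle of the flat top of the tray on which the chips lie, 65 mm ahead of the grip point in tray x, at the height of the plate top (24 mm above the bench while in the nest). The flat part runs from 50 mm behind it (grip) to 55 mm ahead of it (pocket collar) and 42 mm to either side, with no lip at the sides. Axes as the tray.
- pocket (a point): Where the ball's centre rests: the middle of the round pocket (28 mm inside, collar 36 mm outside, only 3 mm high), 12.5 mm above the plate top and 140 mm ahead of the grip point in tray x. The ball can roll about 6 mm to each side of it. Axes as the tray.
- ball_center (a point): Centre of the loose bright steel ball, 25 mm diameter, 65 g, lying in the tray's pocket.
- chip_0_mid (a point): Middle of a loose curled bright metal chip, about 16 x 9 x 9 mm, 10 g, lying on the tray's flat top.
- chip_1_mid (a point): Middle of a loose curled bright metal chip, about 16 x 9 x 9 mm, 10 g, lying on the tray's flat top.
- chip_2_mid (a point): Middle of a loose curled bright metal chip, about 16 x 9 x 9 mm, 10 g, lying on the tray's flat top.
- scraper: The scraper block as a whole, origin at the centre of its underside (axes as scraper_mid).
- scraper_mid (a point): Centre of the loose scraper block: a beech block with a dark rubber foot, 78 mm long (its x), 22 mm thick (its y), 50 mm tall (rubber: the lowest 10 mm), standing on its foot on the bench with this point 25 mm above its underside. Weight 90 g. Grip it across the 22 mm thickness.
- magnifier: Bench magnifier, fixed: round grey base of 100 mm diameter, upright steel post of 12 mm diameter and 240 mm height, and a lens in a black ring at the end of an arm that runs along its -x, 190 mm above the bench. Origin at the centre of the base's underside, under the post.
- lens (a point): Centre of the lens glass; its black ring has 90 mm outer diameter and is 16 mm high, 120 mm from the post in the magnifier's -x, 190 mm above the bench; lens lies level.
- focus (a point): The viewing point, 80 mm straight below the centre of the lens, 110 mm above the bench: where the ball's centre is to be held.
- flex_motor: Black flexible-shaft motor that hangs, fixed, to the right of the bench between the robot and the work: keep the arm clear of it. It is about 170 mm wide and reaches from 380 to 700 mm above the bench level; origin at its lower end.
- bottle_mid (a point): Middle of the white oil squeeze bottle, 30 x 50 x 84 mm, loose and upright on the bench; z points up along it.
Mind the look-alikes: they are no part of the job. There is more than one size of the scraper; the job needs the larger.

How it is judged:
By the outcome, as a careful person would: the job done as asked, in the order asked, and still so for the second after the job is handed in, while the arm keeps its last pose, push and grip.
It also fails if it takes over 66 s, if anything falls off the work surface, if the arm or the gripper's body presses on something with over 40 N, if the wrist force passes 120 N, or if a joint passes its speed limit or range.

## Working session

There is one attempt and no reset: what is moved stays moved. The work goes in short steps, each a Python script; the robot and the scene stay as the last script left them, time stands still between calls to the robot, and variables do not carry over. Pictures are saved under pics/ and viewed, on a budget of 10 in all, crops included, one or two more only if the job needs it, and the job is handed in when it is done.

```bash
mkdir -p pics
python3 - <<'E'
from bench import ctrl
import cv2,numpy as np
np.set_printoptions(precision=4,suppress=True)
for n in ["scene","side","wrist"]:
    p=ctrl.camera_params(n); print(n,p)
    cv2.imwrite(f"pics/{n}0.png",ctrl.read_camera(n))
print(ctrl.current_eef_rot(),ctrl.current_tool_pos(),ctrl.current_t())
E
```

```text
scene {'fx': 481.10617831646107, 'fy': 481.10617831646107, 'cx': 316.96226124136626, 'cy': 209.36707642044, 'pose': array([[ 0.5509,  0.573 , -0.6067, -0.2666],
       [-0.8345,  0.3722, -0.4063, -0.4049],
       [-0.007 ,  0.7302,  0.6832,  1.1164],
       [ 0.    ,  0.    ,  0.    ,  1.    ]])}
side {'fx': 464.8205913323424, 'fy': 464.8205913323424, 'cx': 320.60091481110663, 'cy': 201.4249938281733, 'pose': array([[-0.9304,  0.2747, -0.2425,  0.2171],
       [-0.3661, -0.6666,  0.6494,  0.915 ],
       [ 0.0167,  0.693 ,  0.7207,  1.1176],
       [ 0.    ,  0.    ,  0.    ,  1.    ]])}
wrist {'fx': 291.94745520680124, 'fy': 291.94745520680124, 'cx': 318.772915184242, 'cy': 198.4275069345845, 'T_tool_cam': array([[ 0.0001,  0.9564,  0.292 ,  0.0823],
       [ 1.    , -0.0002,  0.0003,  0.0005],
       [ 0.0003,  0.292 , -0.9564, -0.2017],
       [ 0.    ,  0.    ,  0.    ,  1.    ]])}
[[ 0.      1.     -0.0009]
 [ 1.     -0.      0.0001]
 [ 0.0001 -0.0009 -1.    ]] [0.6247 0.     0.1817] 0.15
```

View pics/scene0.png

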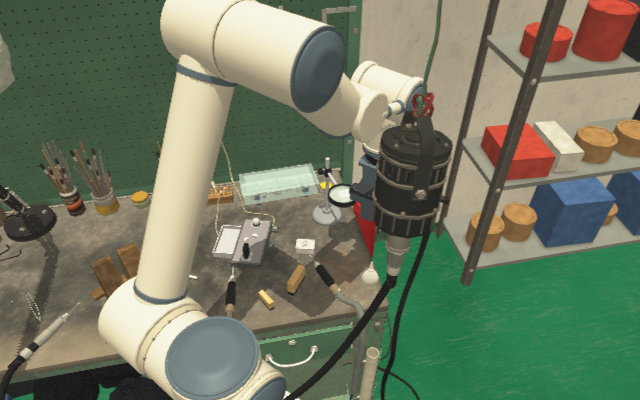

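View pics/side0.png

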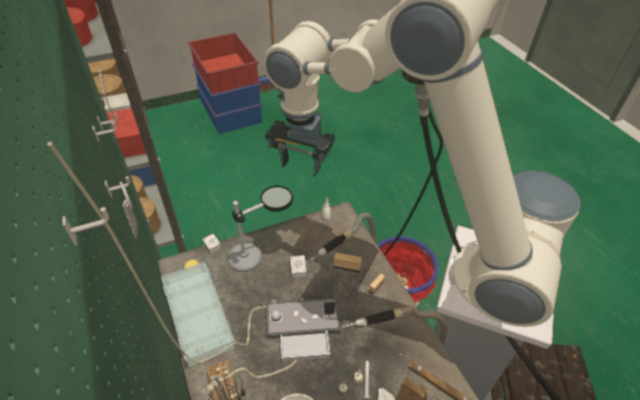

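View pics/wrist0.png

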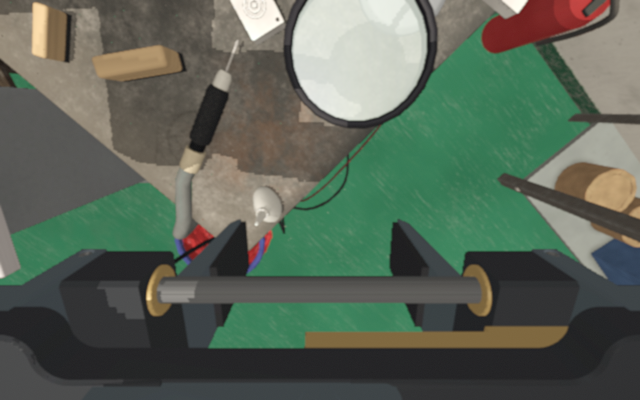

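The scene view shows the nest/tray near (250,242), the large scraper at (297,277), the small one at (266,298), and the magnifier base at (326,214) with its lens at (343,195). In the side view, the ball is at (277,314), the grip at (330,307), the large scraper at (347,262), the base at (243,257) and the lens at (277,198). The wrist view shows the lens close by at (361,55), the large scraper at (138,64) and the bottle at (266,205).

```bash
cat > h.py <<'E'
from bench import ctrl
import numpy as np, cv2
np.set_printoptions(precision=4,suppress=True)
def campose(n):
    p=ctrl.camera_params(n)
    if n!="wrist": return p,p["pose"]
    T=np.eye(4); T[:3,:3]=ctrl.current_eef_rot(); T[:3,3]=ctrl.current_tool_pos()
    return p,T@p["T_tool_cam"]
def ray(p,T,u,v):
    d=T[:3,:3]@np.array([(u-p["cx"])/p["fx"],-(v-p["cy"])/p["fy"],-1.]); return T[:3,3],d
def at(p,T,u,v,z):
    o,d=ray(p,T,u,v); return o+d*(z-o[2])/d[2]
def proj(p,T,X):
    c=(np.linalg.inv(T)@np.append(X,1))[:3]; return np.array([p["cx"]+p["fx"]*c[0]/-c[2],p["cy"]-p["fy"]*c[1]/-c[2]])
def down(a):  # tool down, closing axis y at world angle a (rad)
    y=np.array([np.cos(a),np.sin(a),0]); z=np.array([0,0,-1.]); return np.column_stack([np.cross(y,z),y,z])
E
python3 - <<'E'
from h import *
S=campose("scene");D=campose("side");W=campose("wrist")
for nm,c,u,v,z in [("lens",S,343,195,.19),("lens",D,277,198,.19),("lens",W,361,55,.19),("base",S,326,214,.01),("base",D,243,257,.01),
 ("ball",D,277,314,.037),("ball",S,256,223,.037),("grip",D,330,307,.065),("grip",S,247,243,.065),
 ("scrL",S,297,277,.025),("scrL",D,347,262,.025),("scrL",W,138,64,.025),("scrS",S,266,298,.02),("scrS",D,377,284,.02),
 ("bottle",W,266,205,.06),("bottle",S,371,272,.04),("bottle",D,326,212,.04)]:
    print(nm,at(*c,u,v,z)[:2])
s=cv2.imread("pics/scene0.png")[170:320,190:390]; d=cv2.imread("pics/side0.png")[180:370,220:420]
cv2.imwrite("pics/c1.png",np.hstack([cv2.resize(s,(560,420),interpolation=3)[:, :400],cv2.resize(d,(400,420),interpolation=3)]))
E
```

```text
lens [0.6485 0.1163]
lens [0.6463 0.1131]
lens [0.6505 0.1136]
base [0.7135 0.2154]
base [0.7185 0.2164]
ball [0.5367 0.3643]
ball [0.5329 0.3652]
grip [0.4106 0.3089]
grip [0.4311 0.3145]
scrL [0.4327 0.1351]
scrL [0.4247 0.1282]
scrL [0.4213 0.1311]
scrS [0.3277 0.167 ]
scrS [0.3225 0.1647]
bottle [ 0.5634 -0.0244]
bottle [ 0.5542 -0.0399]
bottle [ 0.5471 -0.0195]
```

View pics/c1.png

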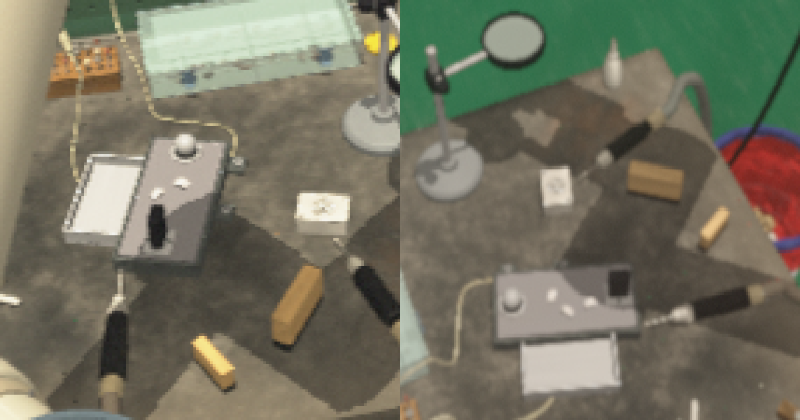

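Both overviews agree to about 1 cm. I'll move the wrist camera over the tray and scraper to measure closer.

Run:
```python
from h import *
print("motor low", at(*campose("scene"),397,265,.38), at(*campose("side"),423,112,.38))
ctrl.move_l([.6,.05,.30],vel=.25)
ctrl.goto([.46,.24,.20],down(0.0))
ctrl.sleep(.3)
print(ctrl.current_q(),ctrl.current_t())
p,T=campose("wrist"); np.save("T1.npy",T)
im=ctrl.read_camera("wrist"); cv2.imwrite("pics/w1.png",im)
cv2.imwrite("pics/w1c.png",cv2.resize(im[0:260,180:500],(738,600),interpolation=3))
```

```text
motor low [ 0.3389 -0.1899  0.38  ] [ 0.3314 -0.1695  0.38  ]
[20.8854 18.6716 90.4561 -0.0013 70.8437 20.9443] 2.1333
```

View pics/w1c.png

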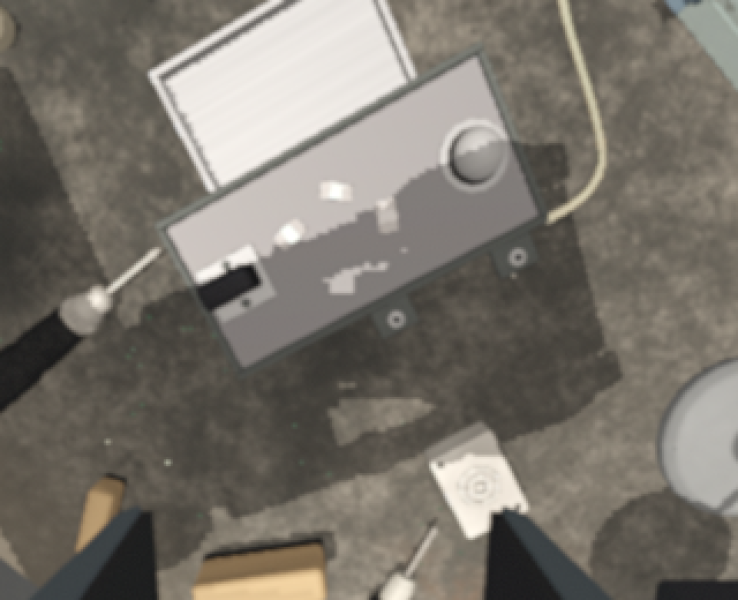

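The close view (crop scale 2.306, offset 180) shows the nest corners at (479,50), (545,213), (245,370) and (161,226). The collar is at (473,157), the grip top at (229,287), and the chips at (336,190), (290,232) and (387,214). The scraper is partly cut off at (262,570). Next I fit the nest pose and look at the scraper from closer.

Run:
```python
from h import *
from scipy.optimize import least_squares
p=ctrl.camera_params("wrist"); T=np.load("T1.npy"); k=320/738
px=lambda u,v:np.array([180+u*k,v*k])
obs=[((.0955,.0475,.022),(479,50)),((.0955,-.0475,.022),(545,213)),((-.0955,-.0475,.022),(245,370)),((-.0955,.0475,.022),(161,226)),((.07,0,.0265),(473,157)),((-.07,0,.072),(229,287))]
def X(s,q): c,d=np.cos(s[2]),np.sin(s[2]); return np.array([s[0]+c*q[0]-d*q[1],s[1]+d*q[0]+c*q[1],q[2]])
f=lambda s:np.concatenate([proj(p,T,X(s,q))-px(*o) for q,o in obs])
r=least_squares(f,[.475,.338,.45]); s=r.x; print("nest",s,"res",r.fun.reshape(-1,2)); np.save("nest.npy",s)
R=np.array([[np.cos(s[2]),np.sin(s[2])],[-np.sin(s[2]),np.cos(s[2])]])
for u in [(336,190),(290,232),(387,214)]: 
    print("chip rel deck",R@(at(p,T,*px(*u),.029)[:2]-s[:2])-[-.005,0])
for u in [(150,73),(381,0),(215,190),(415,78)]: print("trough",R@(at(p,T,*px(*u),.021)[:2]-s[:2]))
ctrl.goto([.43,.10,.17],down(0)); ctrl.sleep(.3)
p,T=campose("wrist"); np.save("T2.npy",T)
im=ctrl.read_camera("wrist"); cv2.imwrite("pics/w2.png",im); print(ctrl.current_t())
cv2.imwrite("pics/w2c.png",cv2.resize(im[80:280,190:450],(780,600),interpolation=3))
```

```text
nest [0.4788 0.3372 0.4739] res [[ 1.7506 -4.956 ]
 [ 3.6405  2.6788]
 [-2.1532  4.972 ]
 [-3.4049 -0.5204]
 [ 1.1993 -0.6298]
 [-1.213   0.7298]]
chip rel deck [0.0037 0.0179]
chip rel deck [-0.0271  0.0106]
chip rel deck [ 0.0221 -0.0047]
trough [-0.0594  0.1103]
trough [0.0579 0.0858]
trough [-0.0576  0.0476]
trough [0.0584 0.0472]
3.175
```

View pics/w2c.png

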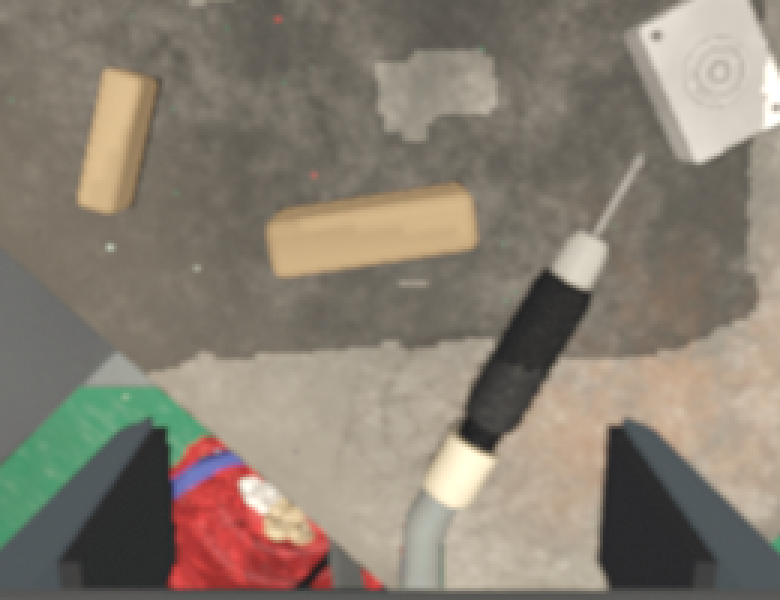

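The view (crop scale 3, offset (190,80)) shows the large scraper's top-face corners at (267,222), (470,193), (478,247) and (275,276). The small one is at (118,140), and the handpiece is clear to the right. Because the nest fit residuals are high, I'll enlarge the earlier nest view to pick the corners again.

Run:
```python
from h import *
p=ctrl.camera_params("wrist"); T=np.load("T2.npy")
g=lambda u,v:at(p,T,190+u/3,80+v/3,.05)[:2]
c=[g(*u) for u in [(267,222),(470,193),(478,247),(275,276)]]
m=np.mean(c,0); d=(c[1]+c[2]-c[0]-c[3])/2; w=(c[0]+c[1]-c[2]-c[3])/2
print("scraper",m,np.arctan2(d[1],d[0]),"len",np.hypot(*d),"wid",np.hypot(*w)); np.save("scr.npy",[*m,np.arctan2(d[1],d[0])])
im=cv2.imread("pics/w1.png")[10:165,240:425]; cv2.imwrite("pics/w1d.png",cv2.resize(im,None,fx=3.8,fy=3.8,interpolation=2))
```

```text
scraper [0.4254 0.1312] 0.14354137833598796 len 0.07565478058828898 wid 0.02017785863235165
```

View pics/w1d.png

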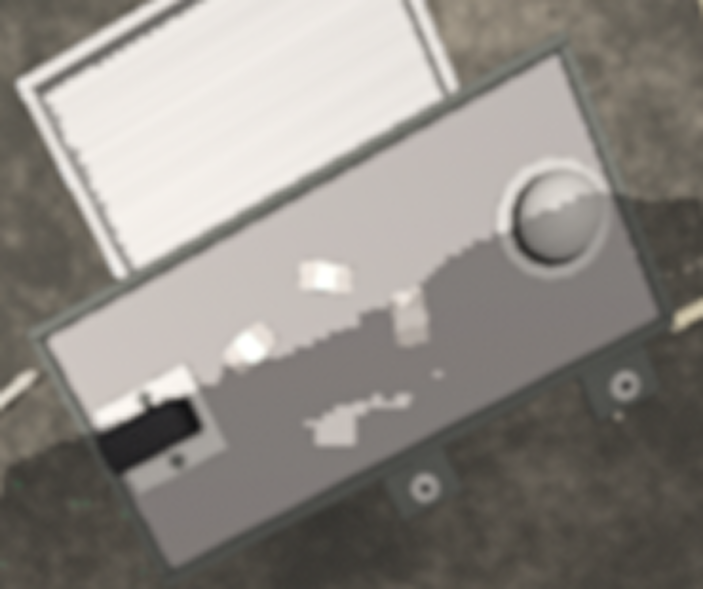

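The tray's plate corners show clearly at (558,56), (660,316), (178,568) and (47,342), with the collar at (553,218) and foot corners at (182,366) and (227,447). I'll refit with these.

Run:
```python
from h import *
from scipy.optimize import least_squares
p=ctrl.camera_params("wrist"); T=np.load("T1.npy"); k=1/3.8
px=lambda u,v:np.array([239.5+(u+.5)*k,9.5+(v+.5)*k])
obs=[((.09,.042,.024),(558,56)),((.09,-.042,.024),(660,316)),((-.09,-.042,.024),(178,568)),((-.09,.042,.024),(47,342)),((.07,0,.027),(553,218)),((-.053,.015,.028),(182,366)),((-.053,-.015,.028),(227,447))]
def X(s,q): c,d=np.cos(s[2]),np.sin(s[2]); return np.array([s[0]+c*q[0]-d*q[1],s[1]+d*q[0]+c*q[1],q[2]])
f=lambda s:np.concatenate([proj(p,T,X(s,q))-px(*o) for q,o in obs])
r=least_squares(f,[.475,.338,.45]); s=r.x; print("nest",s,"res",r.fun.reshape(-1,2)); np.save("nest.npy",s)
f2=lambda s:np.concatenate([proj(p,T,X(s,np.array(q)+[0,0,s[3]]))-px(*o) for q,o in obs])
r=least_squares(f2,[.475,.338,.45,0]); print("free z",r.x,r.fun.reshape(-1,2))
R=np.array([[np.cos(s[2]),np.sin(s[2])],[-np.sin(s[2]),np.cos(s[2])]])
for u in [(326,278),(248,346),(410,316)]: 
    print("chip rel deck",R@(at(p,T,*px(*u),.029)[:2]-s[:2])-[-.005,0])
```

```text
nest [0.4778 0.3373 0.4752] res [[-0.0612 -0.9366]
 [ 0.5421 -0.053 ]
 [-1.5839  0.9725]
 [-0.562  -0.1039]
 [ 0.4042  0.2669]
 [ 0.6617 -0.439 ]
 [ 0.4986  0.6793]]
free z [ 0.478   0.3375  0.4755 -0.0029] [[-0.5207 -0.4238]
 [-0.0775 -0.1114]
 [-1.2209  0.4775]
 [ 0.0582 -0.1566]
 [-0.0213  0.4183]
 [ 1.0047 -0.5508]
 [ 0.7539  0.3982]]
chip rel deck [0.004  0.0172]
chip rel deck [-0.0272  0.0105]
chip rel deck [ 0.0226 -0.005 ]
```

Run:
```python
from h import *
s=np.load("scr.npy"); n=np.load("nest.npy"); h=np.pi/2
G=down(s[2]-h); 
ctrl.command_gripper(.6)
ctrl.goto([s[0],s[1],.12],G)
print(ctrl.current_q())
print("c",ctrl.move_l([s[0],s[1],.0145],vel=.1,contact_N=8), ctrl.current_tool_pos())
ctrl.command_gripper(0); print("grip",ctrl.current_grip_width()*91)
ctrl.move_l([s[0],s[1],.11],vel=.15)
c,d=np.cos(n[2]),np.sin(n[2]); N=lambda x,y,z:[n[0]+c*x-d*y,n[1]+d*x+c*y,z]
ctrl.goto(N(-.0075,-.034,.11),down(n[2]-h))
ctrl.move_l(N(-.0075,-.034,.060),vel=.1); ctrl.sleep(.2)
print(ctrl.current_q(),ctrl.current_contact_force(),"grip",ctrl.current_grip_width()*91)
p,T=campose("wrist"); np.save("T3.npy",T)
im=ctrl.read_camera("wrist"); cv2.imwrite("pics/w3.png",im); print(ctrl.current_t())
```

```text
[  9.4382  18.905  105.9981  -0.0015  55.086   91.1457]
c False [0.4257 0.1312 0.0149]
grip 21.32525961594091
[25.9907 32.4838 92.0161 -0.0006 55.4311 88.7649] [0.0801 0.2325 0.0354] grip 21.339868395739554
9.5417
```

View pics/w3.png

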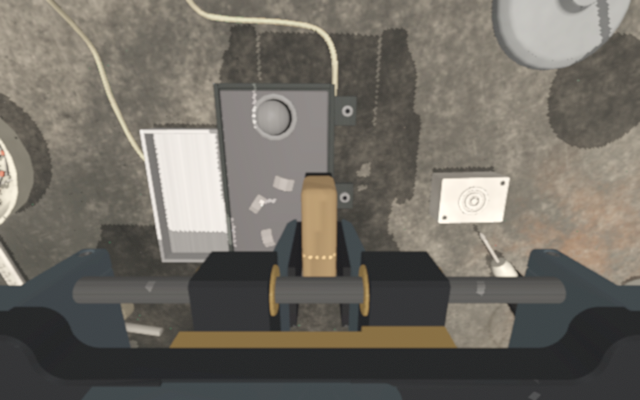

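The wrist view shows the scraper held square to the tray at (318,225), to the right of all the chips at (284,184), (259,204) and (268,237). Next: lower it and sweep.

Run:
```python
from h import *
n=np.load("nest.npy"); c,d=np.cos(n[2]),np.sin(n[2]); N=lambda x,y,z:[n[0]+c*x-d*y,n[1]+d*x+c*y,z]
x=-.0075
hit=ctrl.move_l(N(x,-.034,.0375),vel=.03,contact_N=4); z=ctrl.current_tool_pos()[2]
print("hit",hit,z,ctrl.current_contact_force())
z=z+.0004 if hit else .0385
ctrl.move_l(N(x,-.034,z),vel=.03)
ctrl.move_l(N(x,.052,z),vel=.05); print(ctrl.current_tool_pos(),ctrl.current_contact_force())
ctrl.sleep(.2); ctrl.move_l(N(x,.052,.085),vel=.12)
ctrl.move_l(N(x-.05,-.06,.11),vel=.25); ctrl.sleep(.2)
p,T=campose("wrist"); np.save("T4.npy",T)
im=ctrl.read_camera("wrist"); cv2.imwrite("pics/w4.png",im); print(ctrl.current_t(),ctrl.current_grip_width()*91)
```

```text
hit True 0.03845169060760456 [-1.493   1.2056  6.9818]
[0.4475 0.3799 0.0389] [ 0.8724 -1.2864 -0.7027]
13.975 21.237273721137004
```

View pics/w4.png

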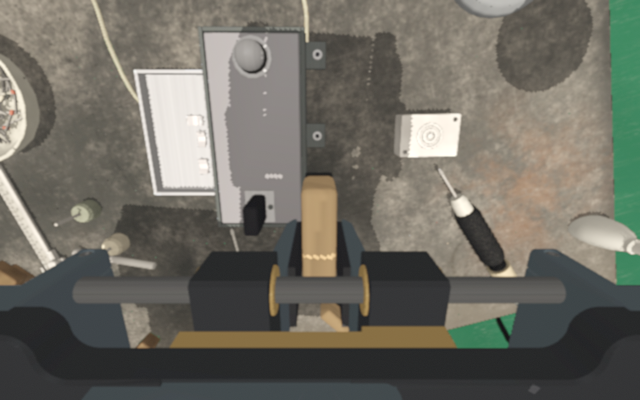

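All three chips are in the trough at (195,120), (202,137) and (204,165), and the tray top is clear. Next I return the scraper and take a picture over the grip.

Run:
```python
from h import *
s=np.load("scr.npy"); n=np.load("nest.npy"); h=np.pi/2
c,d=np.cos(n[2]),np.sin(n[2]); N=lambda x,y,z:[n[0]+c*x-d*y,n[1]+d*x+c*y,z]
ctrl.goto([s[0],s[1],.09],down(s[2]-h))
ctrl.move_l([s[0],s[1],.03],vel=.12)
print("hit",ctrl.move_l([s[0],s[1],.0135],vel=.03,contact_N=4),ctrl.current_tool_pos())
ctrl.command_gripper(.5); ctrl.sleep(.1)
ctrl.move_l([s[0],s[1],.13],vel=.15)
ctrl.goto(N(-.13,0,.16),down(n[2]-h)); ctrl.sleep(.3)
p,T=campose("wrist"); np.save("T5.npy",T)
im=ctrl.read_camera("wrist"); cv2.imwrite("pics/w5.png",im)
T0=np.load("T1.npy")
print(ctrl.current_t(),ctrl.current_q())
for q in [(-.07,0,.072),(0,0,.024),(.07,0,.037)]: print(proj(p,T,np.array(N(*q))))
# enlarge around tray and include scraper spot separately
a=cv2.resize(im[0:200,230:400],(510,600),interpolation=2); b=cv2.resize(im[60:360,360:640],(280,300)); 
sd=cv2.resize(ctrl.read_camera("side")[190:340,230:400],(280,300)); cv2.imwrite("pics/w5c.png",np.hstack([a,np.vstack([b,sd])]))
```

```text
hit True [0.4254 0.1312 0.0143]
18.3667 [ 29.9021  16.4234 101.613   -0.0014  61.9807  92.7555]
[317.0767 134.0524]
[317.1022  62.8428]
[316.7941 -20.0754]
```

View pics/w5c.png

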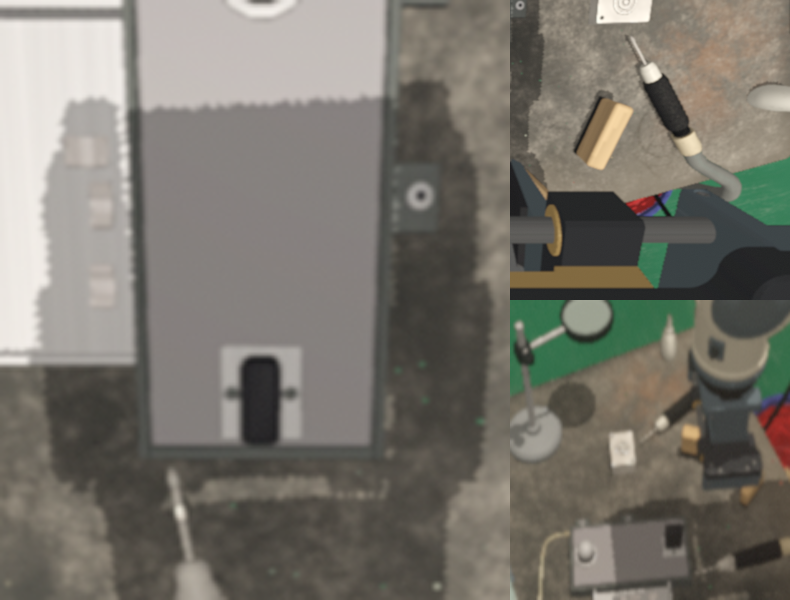

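The scraper stands upright on the bench, at (600,130) in the small view. The grip top is at w5 pixel (317,133) against a prediction of (317,134), so the tray pose holds. Next: grasp and lift slowly.

Run:
```python
from h import *
n=np.load("nest.npy"); h=np.pi/2
c,d=np.cos(n[2]),np.sin(n[2]); N=lambda x,y,z:[n[0]+c*x-d*y,n[1]+d*x+c*y,z]
ctrl.move_l(N(-.0705,0,.13),vel=.15)
print("hit",ctrl.move_l(N(-.0705,0,.0335),vel=.08,contact_N=6),ctrl.current_tool_pos())
ctrl.command_gripper(0); ctrl.sleep(.1); print("grip",ctrl.current_grip_width()*91, ctrl.current_contact_force(),ctrl.current_wrist_torque())
ctrl.move_l(N(-.0705,0,.045),vel=.02); ctrl.sleep(.1)
p,T=campose("wrist"); im=ctrl.read_camera("wrist"); cv2.imwrite("pics/w6a.png",im)
print("f",ctrl.current_contact_force(),ctrl.current_wrist_torque())
ctrl.move_l(N(-.0705,0,.115),vel=.06); ctrl.sleep(.4)
p,T=campose("wrist"); im=ctrl.read_camera("wrist"); cv2.imwrite("pics/w6.png",im); np.save("T6.npy",T)
print("f",ctrl.current_contact_force(),ctrl.current_wrist_torque(),ctrl.current_tool_pos(),ctrl.current_t())
# predicted: TCP -> grip point is .019 above TCP ; plate top .028 below it
z=ctrl.current_tool_pos()[2]+.019-.028
for q in [(.09,.042,z),(.09,-.042,z),(.07,0,z+.003),(.07,0,z+.0125),(-.053,.015,z+.004)]: print(q,proj(p,T,np.array(N(*q))))
cv2.imwrite("pics/w6c.png",cv2.resize(im[0:270,180:460],(622,600),interpolation=2))
```

```text
hit False [0.4154 0.3052 0.0339]
grip 13.69841150947098 [-0.567   3.0832  2.0254] [0.5576 0.4008 0.0881]
f [ 0.5908 -0.0605 -3.8856] [-0.1109  0.2554 -0.0075]
f [ 0.2576  0.0865 -3.1342] [-0.1287  0.2795  0.0168] [0.4151 0.305  0.1149] 23.7
(0.09, 0.042, np.float64(0.10594660775819004)) [248.9795 -22.9684]
(0.09, -0.042, np.float64(0.10594660775819004)) [386.1    -22.9326]
(0.07, 0, np.float64(0.10894660775819004)) [317.5614  12.7915]
(0.07, 0, np.float64(0.11844660775819003)) [317.5017   7.7197]
(-0.053, 0.015, np.float64(0.10994660775819004)) [297.5369 201.5382]
```

View pics/w6c.png

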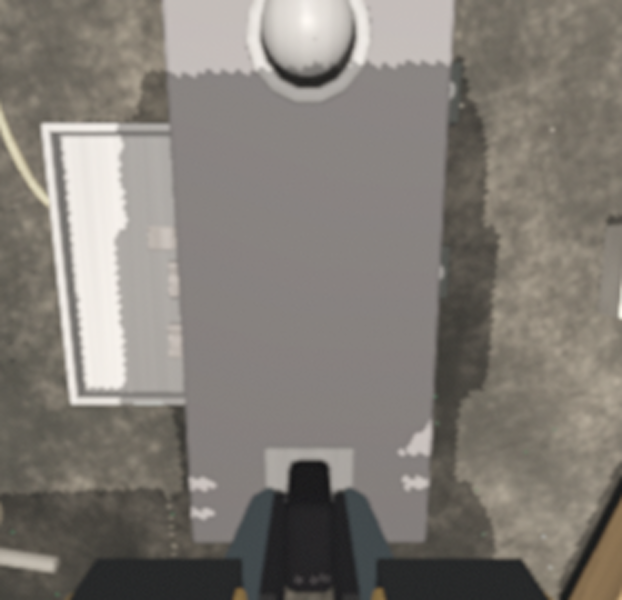

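The tray is lifted and the ball sits in its pocket, with the collar's near edge at (308,101), foot corners at (265,449) and (353,449), and rear plate corners at (192,541) and (427,541). I'll fit the held tray's tilt from these and work out the lens position more precisely.

Run:
```python
from h import *
from scipy.optimize import least_squares
from scipy.spatial.transform import Rotation as Ro
p=ctrl.camera_params("wrist"); T=np.load("T6.npy")
px=lambda u,v:np.array([179.5+(u+.5)/2.2214,-.5+(v+.5)/2.2222])
tc=ctrl.current_tool_pos(); Rt=ctrl.current_eef_rot(); print("rot",Rt)
n=np.load("nest.npy"); g=tc+[0,0,.019]
# tray coords from grip point
obs=[((.122,0,-.025),(308,101)),((.017,.015,-.024),(265,449)),((.017,-.015,-.024),(353,449)),((-.02,.042,-.028),(192,541)),((-.02,-.042,-.028),(427,541))]
def f(s):
    R=Ro.from_euler("ZYX",[s[0],s[1],s[2]]).as_matrix(); o=g+R0@np.array([s[3],0,s[4]])
    e=[proj(p,T,o+R@np.array(q))-px(*u) for q,u in obs]
    for v,ul,ur in [(0,163,455),(270,178,441)]:  # side edges at image rows
        for u,y in [(ul,.042),(ur,-.042)]:
            P=np.array([proj(p,T,o+R@np.array([x,y,-.028])) for x in (0.,.12)]); w=px(u,v); t=(w[1]-P[0,1])/(P[1,1]-P[0,1]); e.append(np.array([P[0,0]+t*(P[1,0]-P[0,0])-w[0],0]))
    return np.concatenate(e+[np.array([s[3],s[4]])*300])
R0=Ro.from_euler("Z",n[2]).as_matrix()
r=least_squares(f,[n[2],0,0,0,0]); print("yaw,pitch,roll deg",np.degrees(r.x[:3]),"dx,dz",r.x[3:]); print(r.fun[:10].reshape(-1,2))
# lens from wrist0 disc
im=cv2.imread("pics/wrist0.png"); T0=np.eye(4); T0[:3,:3]=down(0); T0[:3,3]=[.6247,0,.1817]; T0=T0@p["T_tool_cam"]
hsv=cv2.cvtColor(im,cv2.COLOR_BGR2HSV); m=(hsv[...,2]<60).astype(np.uint8)
pts=[]
for a in np.radians(np.arange(-20,200,4)):
    for rr in range(60,100):
        u,v=361+rr*np.cos(a),55+rr*np.sin(a)
        if 0<=v<400 and m[int(v),int(u)]:
            pts.append((u,v,rr));break
P=np.array([at(p,T0,u,v,.198)[:2] for u,v,_ in pts]); 
cf=least_squares(lambda s:np.hypot(*(P-s[:2]).T)-s[2],[.65,.114,.04],loss="soft_l1",f_scale=.0005); print("ring inner top",cf.x,len(P),np.abs(cf.fun).max())
```

```text
rot [[ 0.8892  0.4576 -0.0001]
 [ 0.4576 -0.8892 -0.0001]
 [-0.0001  0.     -1.    ]]
yaw,pitch,roll deg [27.3303  0.6424 -1.6086] dx,dz [ 0.0008 -0.0015]
[[-0.0158  0.6239]
 [-0.4109 -1.089 ]
 [ 0.0542 -0.8299]
 [ 0.2619  0.0781]
 [-0.1729  1.1811]]
ring inner top [0.6487 0.1147 0.0396] 43 0.0005134354906949148
```

The tray is level within about 1° and the lens is at (0.649, 0.115), where all estimates agree. Next: carry it to a point short of the lens, then slide it in along the tray axis.

Run:
```python
from h import *
h=np.pi/2; y=np.radians(5); L=np.array([.6487,.1147])
g=L-.14*np.array([np.cos(y),np.sin(y)]); b=g-.1*np.array([np.cos(y),np.sin(y)])
ctrl.move_l([*b,.112],vel=.08,ori=down(y-h)); ctrl.sleep(.3)
p,T=campose("wrist"); im=ctrl.read_camera("wrist"); cv2.imwrite("pics/w7.png",im); np.save("T7.npy",T)
print(ctrl.current_t(),ctrl.current_contact_force(),ctrl.current_q())
ctrl.move_l([*g,.109],vel=.05); ctrl.sleep(.5)
print(ctrl.current_t(),ctrl.current_contact_force(),ctrl.current_tool_pos())
a=ctrl.read_camera("scene"); cv2.imwrite("pics/s8.png",a); d=ctrl.read_camera("side"); cv2.imwrite("pics/d8.png",d)
p,T=campose("wrist"); w=ctrl.read_camera("wrist"); cv2.imwrite("pics/w8.png",w); np.save("T8.npy",T)
z=[cv2.resize(a[140:290,270:400],(390,450),interpolation=2)[:, :390],cv2.resize(d[170:320,190:320],(390,450),interpolation=2)]
cv2.imwrite("pics/c8.png",np.hstack(z))
```

```text
26.8417 [-0.1493 -0.4325 -4.0407] [  4.7458  17.9042 109.7149   0.001   52.3789  89.7433]
29.4917 [-0.2784 -0.6899 -4.1407] [0.5092 0.1025 0.109 ]
```

View pics/c8.png

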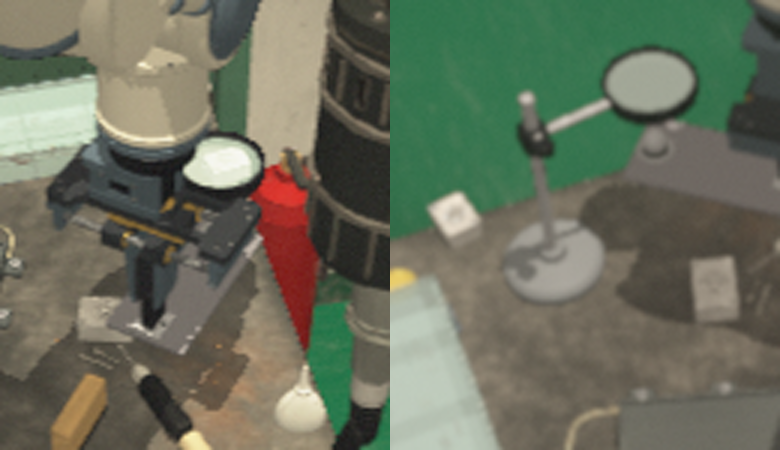

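View pics/w8.png

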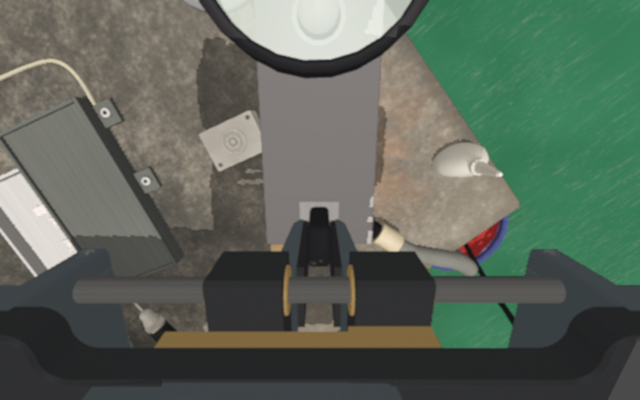

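The side crop shows the ball under the lens at (655,141), i.e. full-image (278,217), in its pocket. Wrist view 8 shows it through the glass at (319,14), with the ring centred near u=315, the bottle upright and the tray clear of everything. I'll triangulate the ball and tray numerically.

Run:
```python
from h import *
p=ctrl.camera_params("wrist"); T=np.load("T8.npy"); D=campose("side")
print("exp focus px: side",proj(*D,[.6487,.1147,.11]),"wrist",proj(p,T,[.6487,.1147,.11]))
print("side@.11",at(*D,278.3,217.,.11),"wrist@.11",at(p,T,319,14,.11))
A,b=np.zeros((3,3)),np.zeros(3)
for o,d in [ray(*D,278.3,217.),ray(p,T,319,14)]:
    d=d/np.linalg.norm(d); M=np.eye(3)-np.outer(d,d); A+=M;b+=M@o
print("triang",np.linalg.solve(A,b))
# refined lens from side: ring outer ellipse, crop (650,83)
print("lens side",at(*D,190+(650-390)/3,170+83/3,.19))
# ring from w8 outer lower edge
im=cv2.imread("pics/w8.png"); v=im.max(2)
P=[]
for u in range(240,395,5):
    r=[y for y in range(30,90) if v[y,u]<45]
    if r: P.append(at(p,T,u,max(r)+.5,.184)[:2])
P=np.array(P); from scipy.optimize import least_squares
f=least_squares(lambda s:np.hypot(*(P-s).T)-.045,[.6487,.1147],loss="soft_l1",f_scale=.0005); print("lens w8",f.x,np.abs(f.fun).max())
# tray height: plate width between side edges in w8 row 150
tc=T8=ctrl.current_tool_pos(); row=im[150].astype(int).sum(1); g=np.abs(np.diff(row)); print("edges",[ (i,g[i]) for i in np.argsort(-g) if 250<i<400][:4])
for z in (.09,.0975,.105): print(z,proj(p,T,tc+[.06,.042+.005,0]*np.array([1,1,0])+[0,0,z-tc[2]]),proj(p,T,tc+[.06,-.042+.005,z-tc[2]]))
i7=cv2.imread("pics/w7.png"); T7=np.load("T7.npy"); print("w7 pocket px",proj(p,T7,T7[:3,3]*0+np.array([.6487-.1*.9962,.1147-.00872,.113])))
g7=cv2.medianBlur(cv2.cvtColor(i7[:90],cv2.COLOR_BGR2GRAY),3); print(cv2.HoughCircles(g7,cv2.HOUGH_GRADIENT,1,10,param1=80,param2=14,minRadius=12,maxRadius=35))
g8=cv2.cvtColor(im[:60],cv2.COLOR_BGR2GRAY); print(cv2.HoughCircles(g8,cv2.HOUGH_GRADIENT,1,10,param1=60,param2=12,minRadius=12,maxRadius=35))
```

```text
exp focus px: side [277.4205 217.3625] wrist [317.6553  10.674 ]
side@.11 [0.6469 0.1124 0.11  ] wrist@.11 [0.647  0.1137 0.11  ]
triang [0.6464 0.1137 0.1116]
lens side [0.6477 0.1123 0.19  ]
lens w8 [0.6495 0.116 ] 0.0003201966733220041
edges [(np.int64(261), np.int64(74)), (np.int64(383), np.int64(68)), (np.int64(260), np.int64(63)), (np.int64(375), np.int64(36))]
0.09 [261.8366 136.645 ] [373.9924 146.5931]
0.0975 [259.8919 137.5808] [375.8671 147.8563]
0.105 [257.8094 138.583 ] [377.8731 149.2082]
w7 pocket px [317.7535  10.6626]
[[[318.5  19.5  25.4]
  [320.5   9.5  24.3]
  [309.5  13.5  27.3]
  [140.5  66.5  25.2]
  [227.5  33.5  27.7]
  [473.5  48.5  19.6]
  [462.5  54.5  18.2]
  [150.5  68.5  14.7]
  [ 99.5  33.5  13.8]
  [471.5  36.5  16.6]]]
[[[ 30.5  23.5  26.6]
  [ 43.5  22.5  21. ]
  [318.5  13.5  19.9]
  [ 64.5  30.5  28.9]
  [ 44.5  33.5  25.4]
  [179.5  26.5  30.8]
  [ 29.5  34.5  25.4]
  [ 74.5  27.5  22.1]
  [116.5  29.5  28.8]
  [239.5   9.5  28.6]
  [ 90.5  26.5  26.6]
  [369.5  26.5  28.8]
  [125.5  24.5  22.4]
  [ 14.5  32.5  18.5]
  [154.5  24.5  16.1]
  [ 54.5  33.5  16.1]
  [148.5  43.5  18.8]
  [ 42.5  45.5  13.8]
  [141.5  21.5  15.2]
  [ 53.5  19.5  13.2]
  [399.5   5.5  21.7]
  [ 30.5  13.5  15. ]
  [115.5  15.5  17.2]
  [213.5  20.5  13.8]
  [182.5  39.5  25.1]
  [434.5  46.5  16.9]
  [169.5  16.5  13.2]]]
```

The ball is within about 2–3 mm of the focus, with height about 0.110–0.112. One small gentle nudge (+1.5, +1 mm), a check, then hand in.

Run:
```python
from h import *
t=ctrl.current_tool_pos(); ctrl.move_l(np.array([.5092,.1025,.109])+[.0015,.001,-.0005],vel=.01); ctrl.sleep(.8)
p,T=campose("wrist"); w=ctrl.read_camera("wrist"); d=ctrl.read_camera("side")
g=lambda i:cv2.cvtColor(i,cv2.COLOR_BGR2GRAY)
c=cv2.HoughCircles(g(w[:60]),cv2.HOUGH_GRADIENT,1,10,param1=60,param2=12,minRadius=12,maxRadius=35)
c=[k for k in c[0] if 300<k[0]<335]; print(c,[at(p,T,k[0],k[1],.11) for k in c])
print("side shift of ball patch", cv2.phaseCorrelate(np.float32(g(cv2.imread("pics/d8.png"))[208:224,268:290]),np.float32(g(d)[208:224,268:290])))
print(ctrl.current_tool_pos(),ctrl.current_contact_force(),ctrl.current_wrist_torque(),ctrl.current_grip_width()*91,np.abs(ctrl.current_dq()).max(),ctrl.current_t())
ctrl.sign_off()
```

```text
[array([317.5,  15.5,  18.1], dtype=float32), array([308.5,   7.5,  29.9], dtype=float32), array([324.5,   7.5,  28. ], dtype=float32)] [array([0.6475, 0.1155, 0.11  ]), array([0.6512, 0.1213, 0.11  ]), array([0.6521, 0.1117, 0.11  ])]
side shift of ball patch ((-0.6103504417825896, 0.20422737089986942), 1.0153867322951555)
[0.5107 0.1035 0.1085] [-0.6297 -0.4541 -3.8317] [-0.0304  0.3113  0.051 ] 13.545814332433165 0.0639790456170225 30.875
the job is handed in; nothing more can be done
```

The job is done and handed in at about 31 s of the 66 s allowed. The tray is still held in the air under the magnifier with the ball in its pocket.

- **Chips and scraper:** One sweep of the large scraper put all three chips into the trough. A picture confirmed this and showed the tray top clear. The scraper is back standing on the bench where it was, also confirmed by picture.
- **Ball position:** My last measurement put the ball at about (0.6475, 0.1155, 0.11), with the 0.11 height assumed, against a lens centre of about (0.649, 0.115). That is about 2 mm off centre. The final nudge and check were done by numbers only, with no picture viewed afterwards.
- **Ball height:** It came out between 0.1095 and 0.1116 m before a last 0.5 mm lowering, against a target of 0.110 m.
- **Tray level:** A fit to the picture after lifting gave 0.6° of pitch and −1.6° of roll, which is close to what that fit can resolve. Grip width and wrist moment were steady at the end.
- **Not touched:** The bottle was upright and the magnifier untouched in the last pictures viewed.

**Disagreements:**
- The lens position differs by 2–4 mm between cameras, roughly what 2 mm calibration allows.
- The tray height from the plate's edges was too noisy to use.
- I viewed 13 pictures, three over the budget of 10.

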